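# Draw out the sample tray

### The job

Two sample readers stand on the lab bench, and only one tray may be out at a time: first push the grey tray fully home with your fingertips, then hook a fingertip behind the upright lip of the blue tray and draw it out along its rails as far as it goes. Do not pinch the lips, keep the two red-capped cups standing on the blue tray without lifting them, and leave everything else on the bench where it is.

Things in the scene. Friction and masses are not known exactly. Their poses are not given: they have to be found in the camera images.
- blue_tray (a joint): how far the blue tray is drawn out of its bay, in m; 0 = fully home against its inner stop, 0.12 = fully drawn out against its outer stop. Runs along the bay's rails; about 2 N of friction, stays where it is left. Starts within 10 mm of home.
- grey_tray (a joint): how far the empty grey tray is drawn out of its bay, in m; 0 = fully home against its inner stop, 0.12 = fully drawn out against its outer stop. Runs along the bay's rails; about 2 N of friction, stays where it is left. Starts 60 to 110 mm out.
- blue_lip (a point): lip at the front of the blue tray; moves with the tray; origin at the middle of the lip's top edge, 42 mm above the bench. x points into the bay (tray drawn along -x, pushed home along +x), y along the lip, z up. Upright plate 90 mm wide, 8 mm thick, rising 26 mm above the tray floor (its top 16 mm above the bench). Behind it lies bare floor, 82 mm wide between rims 6 mm high. Cup centres 85 mm or more behind it.
- grey_lip (a point): lip at the front of the grey tray; moves with the tray; origin at the middle of the lip's top edge, 42 mm above the bench. x points into the bay (tray drawn along -x, pushed home along +x), y along the lip, z up. Upright plate 90 mm wide, 8 mm thick, rising 26 mm above the tray floor (its top 16 mm above the bench). Behind it lies bare floor, 82 mm wide between rims 6 mm high. 
- blue_bay: sample reader of the blue tray, fixed to the bench: white bed 260 x 120 mm with two low rails, clear cover 116 mm wide with its top 70 mm up, white reader block 74 mm high at the back. Origin on the bench, 86 mm behind the lip's middle when the tray is home; x from lip to block. Bed spans x = -140 to 120 mm, cover -30 to 70 mm (56 mm behind a home lip)
- grey_bay: sample reader of the grey tray, like the blue one; which of the two stands on the left varies
- cup_a: left (+y) red-capped white specimen cup standing loose on the blue tray under the clear cover; origin at the centre of its underside
- cup_b: right (-y) red-capped white specimen cup standing loose on the blue tray under the clear cover; origin at the centre of its underside
- cup_a_mid (a point): centre of that cup, half-way up; 34 mm diameter, 42 mm high, about 45 g
- cup_b_mid (a point): centre of that cup, half-way up; 34 mm diameter, 42 mm high, about 45 g
- bench_cup_mid (a point): centre of a like red-capped cup standing on the bench between and in front of the bays, 42 mm high; leave alone
- bottle_mid (a point): centre of a glass bottle with a blue cap, 80 mm diameter, 170 mm high; leave alone
- tip_box_mid (a point): yellow box of pipette tips with a clear lid, 119 x 84 x 59 mm, point 30 mm up; leave alone
- carton_mid (a point): centre of a cardboard carton 180 x 100 x 80 mm; leave alone
- jar_mid (a point): centre of a jar, 56 mm diameter, 60 mm high; leave alone

How it is judged:
On the way, in this order (a step that is already met when the one before it is completed fails the run):
1. the grey tray is pushed fully home (within 6 mm) (value of joint grey_tray below 0.006 m), for 0.2 s.
2. a fingertip behind the blue tray's lip draws it out (value of joint blue_tray above 0.03 m and contact force between the fingers and blue_tray_c1 above 0.3 N), for 0.05 s.
3. the blue tray is drawn out as far as it goes (112 mm or more of 120) (value of joint blue_tray above 0.112 m), for 0.2 s.
At the end, for the whole second after the job is handed in: Grey tray within 6 mm of fully home, blue tray drawn out at least 112 mm of its 120, both cups at rest and upright (within 0.15 rad) on the blue tray, the other things within 20 mm of where they stood (value of joint grey_tray below 0.006 m and value of joint blue_tray above 0.112 m and angle between each of cup_a_mid, cup_b_mid's own z axis and vertical below 0.15 rad and height (world z) of each of cup_a_mid, cup_b_mid above 0.032 m and x of cup_a_mid in the frame of blue_lip between 0.03 and 0.14 m and linear speed of each of cup_a, cup_b below 0.02 m/s and x of cup_b_mid in the frame of blue_lip between 0.03 and 0.14 m and distance of each of bench_cup_mid, bottle_mid, tip_box_mid, carton_mid, jar_mid from where it was at the start of the episode below 0.02 m); the robot touches nothing.
It fails at once if the blue tray is drawn out while the grey tray is still out (value of joint blue_tray above 0.03 m and value of joint grey_tray above 0.02 m).
It fails at once if a tray's lip is pinched between the fingers ((contact force between the fingers and blue_tray_c0 above 3 N and contact force between the fingers and blue_tray_c1 above 3 N) or (contact force between the fingers and grey_tray_c0 above 3 N and contact force between the fingers and grey_tray_c1 above 3 N)).
It fails at once if a cup on the blue tray is tipped or lifted (angle between any of cup_a_mid, cup_b_mid's own z axis and vertical above 0.35 rad or height (world z) of any of cup_a_mid, cup_b_mid above 0.052 m).
It fails at once if another thing on the bench is moved by more than 20 mm (distance of any of bench_cup_mid, bottle_mid, tip_box_mid, carton_mid, jar_mid from where it was at the start of the episode above 0.02 m).
It also fails if it takes over 53 s, if anything falls off the work surface, if the arm or the gripper's body presses on something with over 40 N, if the wrist force passes 120 N, or if a joint passes its speed limit or range.

### The arm

A 6-joint arm with a two-finger parallel gripper is mounted at the origin on the work surface. World frame = base frame: x ahead of the robot, y to its left, z up, the work surface at z = 0. Lengths are in m, angles in rad, forces in N, time in s.
With the tool pointing down it reaches from about 0.325 to 0.775 m from the base axis. Payload 5.5 kg.
Tool frame: the origin (TCP) lies midway between the tips of the shut fingers; the grasp point (between the pads) lies 19 mm behind it (env.hold_point_z is the distance from the TCP to the grasp point, in m); z points along the fingers, y is the direction in which the jaws open and shut (so a half turn about z gives the same grasp; the last joint's range is limited). The gripper opens to 88 mm and grips with 3 to 60 N. Pads are 20 mm wide; open, the fingers measure 115 mm over their backs; the gripper's body (75 mm by 178 mm) begins 61 mm behind the grasp point.
Start: joints at [1.116, 0.091, 1.231, -0, 1.82, -0.057], TCP at [0.232, 0.553, 0.223] pointing down, gripper open.
Joint ranges: [-2.87, 2.87], [-0.86, 2.18], [0.17, 2.46], [-1.51, 4.65], [0.06, 2.69], [-2.65, 2.65]. Speed limits (rad/s): [2.57, 2.57, 3.01, 3.14, 3.14, 3.14].

### API

Orientations are given as a rotation vector (axis times angle).
In Python, from station import env gives the robot as it stands.
- The arm moves only by the shell command python3 -m handwheel 'ROWS' [FORCE]. ROWS is JSON, a list of rows, each a list of 7 numbers: the turn, a rotation vector about the tool's x, y, z in degrees, then the shift along the tool's x, y, z in cm, then the closure in counts, from 0 (fully open) to 255 (shut). In form: [[wx, wy, wz, x, y, z, grip], ...]. A call has 1 to 8 rows; each row is the pose to reach, as a shift and turn from the pose commanded when the call began, along the tool's axes at that moment; what a row does not reach only later rows make up. A row lasts 1/8 s, in which the tool goes at most 62.5 mm and 10.7 degrees, less where a joint would pass 70% of its speed; a pose out of reach is approached as far as the arm can. A call with a gripper value outside its range is refused whole. The fingers move at their own pace and stop on an object; FORCE is the grip in N (left out, the last holds). Time passes only in rows, so rows that repeat a pose let the fingers close. It gives the time, the measured TCP pose, the force and the opening at its end, in the units of the state.
- env.get_state(): the state, without advancing time (a new reading comes with each control period).
- env.read_camera(name): name is "scene" or "side" or "wrist"; returns a dict with "pixels" (400x640x3 uint8, red, green, blue), "mtx" (3x3 intrinsics, pixels), "D" ([k1, k2, p1, p2, k3] as OpenCV has them; the pictures are not rectified), "R" (3x3) and "t" (3): a world point X has camera coordinates R X + t. Camera axes: x right, y down, z forward; pixel columns grow to the right and rows downward; lengths in m; the calibration is good to about 2 mm. A picture is of the moment at which its call begins. There is no depth.
- env.sign_off(): hands the job in, once; it reports no verdict.
The state is a dict: "clock": time; "q": joint angles; "qd": joint speeds; "joint_efforts": joint torques, N m; "ee_pos": TCP position; "orientation": TCP orientation; "force": force on the tool from outside, world axes, zero at the start; "ft_torque": the same for the moment, N m; "gripper_width": finger opening in m.
Only numpy, scipy, OpenCV 4.12 (cv2) and the standard library are available. Lean on these libraries where they do the work, as an engineer would, in place of code of your own. Each camera call takes 0.05 s, during which the arm holds its last target.

## Working session

There is one attempt and no reset: what is moved stays moved. The work goes in short steps, Python scripts to look and compute and a shell command to move; the robot and the scene stay as the last step left them, time stands still between calls to the robot, and variables do not carry over. Pictures are saved under pics/ and viewed, and the job is handed in when it is done.

```bash
mkdir -p pics; ls; python3 - <<'E'
from station import env
import cv2
s=env.get_state();print(s)
for n in("scene","side","wrist"):
    c=env.read_camera(n);cv2.imwrite(f"pics/{n}0.png",c["pixels"][:,:,::-1]);print(n,c["mtx"].tolist(),c["D"],c["R"].tolist(),c["t"])
E
```

```text
pics
{'clock': 0.0, 'q': array([ 1.11631766e+00,  9.18672373e-02,  1.23190059e+00,  2.88880991e-05,
        1.81982023e+00, -5.67332376e-02]), 'qd': array([-0.0003704 , -0.00178722, -0.00205498, -0.00034718, -0.00127692,
        0.00120019]), 'joint_efforts': array([-2.15148568e-03, -4.46436775e+01, -4.06453228e+01,  6.96093310e-02,
        2.92768632e-02, -1.30676149e-04]), 'ee_pos': array([0.23227906, 0.55287822, 0.22149358]), 'orientation': array([-6.20550607e-01, -3.07915125e+00,  3.02089536e-03]), 'force': array([-0.19402002,  0.28812405,  0.58076554]), 'ft_torque': array([-0.06493626,  0.03426727,  0.01713622]), 'gripper_width': 0.08799537360787883}
scene [[511.58200674862576, 0.0, 319.1380304021649], [0.0, 511.58200674862576, 205.41175991921008], [0.0, 0.0, 1.0]] [-0.13665539  0.          0.          0.          0.        ] [[0.852095879966195, 0.5233395237172683, -0.006953722745271592], [0.2644476740320215, -0.4419602914084841, -0.8571689031440545], [-0.4516636348475369, 0.7285511949983405, -0.5149884631938859]] [-0.44532789 -0.06876727  1.59668818]
side [[386.6430872820227, 0.0, 319.72659553518025], [0.0, 386.6430872820227, 193.35274795508076], [0.0, 0.0, 1.0]] [-0.02320215  0.          0.          0.          0.        ] [[0.7193006083984935, -0.6945178887372812, -0.015859917448295107], [-0.3589000497168285, -0.35196585012604037, -0.8644713960902995], [0.5948086995587868, 0.6275069263115455, -0.5024317549281907]] [-0.41767256  0.25751581  0.87707961]
wrist [[321.8771523100065, 0.0, 320.13309717897965], [0.0, 321.8771523100065, 192.94915140284934], [0.0, 0.0, 1.0]] [-0.06635252  0.          0.          0.          0.        ] [[0.3875839676824373, 0.9218310316157153, -0.002493420511623488], [0.8874866328255928, -0.372409660632834, 0.27143787728176627], [0.24929128454768157, -0.10741784683024436, -0.9624527321541163]] [-0.59836052 -0.03216643  0.39096822]
```

View pics/scene0.png

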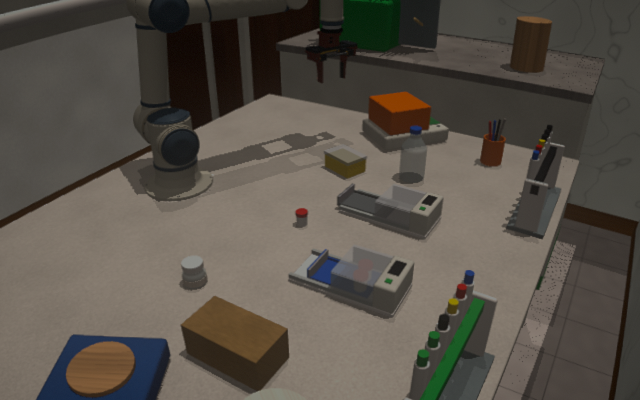

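View pics/side0.png

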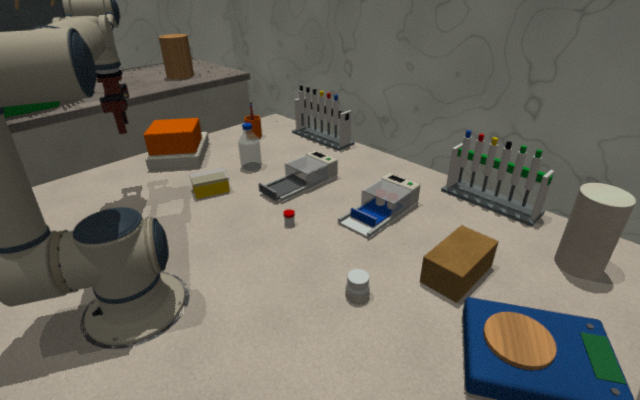

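View pics/wrist0.png

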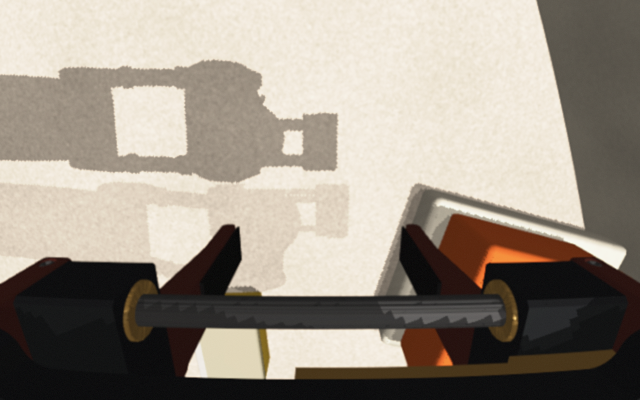

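```bash
python3 - <<'E'
import cv2
a=cv2.imread('pics/scene0.png');b=cv2.imread('pics/side0.png')
cv2.imwrite('pics/sc_z.png',cv2.resize(a[170:320,280:480],None,fx=4,fy=4,interpolation=2))
cv2.imwrite('pics/sd_z.png',cv2.resize(b[140:250,250:440],None,fx=4.2,fy=4.2,interpolation=2))
E
```

```text
(no output)
```

View pics/sc_z.png

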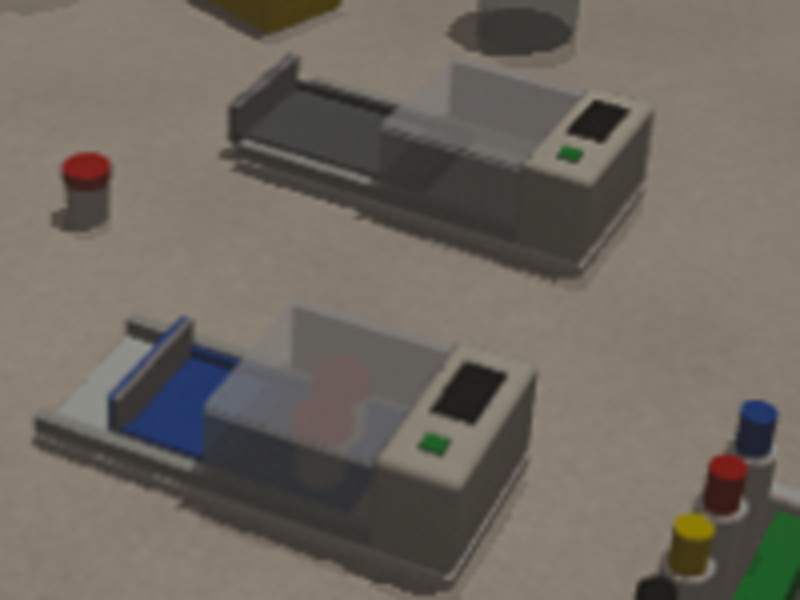

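View pics/sd_z.png

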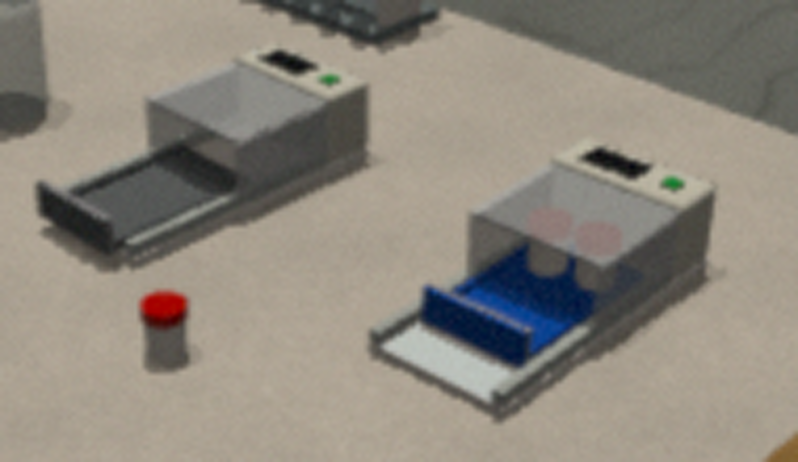

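```bash
cat > h.py <<'E'
import numpy as np,cv2,json
from station import env
def cam(n):
    c=env.read_camera(n);return c
def up(c,px,z):
    p=cv2.undistortPoints(np.array([[px]],float),c["mtx"],c["D"])[0,0]
    R=np.array(c["R"]);C=-R.T@c["t"];d=R.T@[p[0],p[1],1.];return C+d*(z-C[2])/d[2]
def proj(c,X):
    return cv2.projectPoints(np.array(X,float).reshape(-1,3),cv2.Rodrigues(np.array(c["R"]))[0],np.array(c["t"]),c["mtx"],c["D"])[0][:,0]
E
python3 - <<'E'
from h import *
sc=cam("scene");sd=cam("side")
for c in(sc,sd):print("C",-c["R"].T@c["t"])
S=lambda x,y:(280+x/4-.5,170+y/4-.5)
D=lambda x,y:(250+x/4.2-.5,140+y/4.2-.5)
def pr(n,c,p,z):print(n,np.round(up(c,p,z),4))
pr("g L sc",sc,S(295,57),.042);pr("g R sc",sc,S(231,105),.042)
pr("b L sc",sc,S(187,320),.042);pr("b R sc",sc,S(113,397),.042)
pr("g L sd",sd,D(39,184),.042);pr("g R sd",sd,D(112,218),.042)
pr("b L sd",sd,D(427,289),.042);pr("b R sd",sd,D(528,330),.042)
pr("bay g blockFrontL top sc",sc,S(455,62),.07)
pr("b cover frontL sc",sc,S(293,308),.07)
pr("b cover frontR sc",sc,S(206,392),.07)
pr("b cover frontL sd",sd,D(470,213),.07)
pr("b cover frontR sd",sd,D(604,268),.07)
pr("g cover frontR sc",sc,S(383,125),.07)
pr("g cover frontL sd",sd,D(148,98),.07)
pr("g cover frontR sd",sd,D(237,140),.07)
pr("b bed L",sd,D(372,345),.01);pr("b bed R",sd,D(496,410),.005)
pr("cup cap",sc,S(87,160),.042);pr("cup cap",sd,D(164,303),.042)
E
```

```text
C [ 1.11881339 -0.9606038   0.76023414]
C [-0.12884002 -0.74981782  0.65666345]
g L sc [0.5102 0.212  0.042 ]
g R sc [0.505  0.1266 0.042 ]
b L sc [ 0.6104 -0.1099  0.042 ]
b R sc [ 0.6125 -0.1951  0.042 ]
g L sd [0.5029 0.2108 0.042 ]
g R sd [0.5097 0.1265 0.042 ]
b L sd [ 0.6028 -0.112   0.042 ]
b R sd [ 0.6122 -0.1952  0.042 ]
bay g blockFrontL top sc [0.6339 0.2177 0.07  ]
b cover frontL sc [ 0.6767 -0.1014  0.07  ]
b cover frontR sc [ 0.6734 -0.1951  0.07  ]
b cover frontL sd [ 0.6681 -0.0943  0.07  ]
b cover frontR sd [ 0.6744 -0.2094  0.07  ]
g cover frontR sc [0.629  0.1131 0.07  ]
g cover frontL sd [0.6277 0.2238 0.07  ]
g cover frontR sd [0.6279 0.1135 0.07  ]
b bed L [ 0.5592 -0.1005  0.01  ]
b bed R [ 0.5671 -0.2071  0.005 ]
cup cap [0.4588 0.0125 0.042 ]
cup cap [0.4606 0.0064 0.042 ]
```

```bash
cat > fit.py <<'E'
from h import *
from scipy.optimize import least_squares
sc=cam("scene");sd=cam("side")
S=lambda x,y:(280+x/4-.5,170+y/4-.5)
D=lambda x,y:(250+x/4.2-.5,140+y/4.2-.5)
# points: cam, px, model(x,y,z) bay; 'L' lip
B=[(sc,S(206,392),(-.03,-.058,.07)),(sc,S(293,308),(-.03,.058,.07)),(sd,D(470,213),(-.03,.058,.07)),(sd,D(604,268),(-.03,-.058,.07)),
(sc,S(447,588),(.12,-.06,0)),(sd,D(708,278),(.12,-.06,0)),(sd,D(497,416),(-.14,-.06,0)),(sc,S(38,445),(-.14,-.06,0)),
(sc,S(187,320),'L',.045),(sc,S(113,397),'L',-.045),(sd,D(427,289),'L',.045),(sd,D(528,330),'L',-.045)]
G=[(sc,S(383,125),(-.03,-.058,.07)),(sc,S(455,62),(-.03,.058,.07)),(sd,D(148,98),(-.03,.058,.07)),(sd,D(237,140),(-.03,-.058,.07)),
(sc,S(580,278),(.12,-.06,0)),(sd,D(368,167),(.12,-.06,0)),
(sc,S(295,57),'L',.045),(sc,S(231,105),'L',-.045),(sd,D(39,184),'L',.045),(sd,D(112,218),'L',-.045)]
def W(p,m):
    c,s=np.cos(p[2]),np.sin(p[2]);return np.array([p[0]+c*m[0]-s*m[1],p[1]+s*m[0]+c*m[1],m[2]])
def fit(P,x0):
    def r(p,):
        o=[]
        for e in P:
            if e[2]=='L':m=(-.086-p[3],e[3],.042)
            else:m=e[2]
            o+=list(proj(e[0],W(p,m))[0]-e[1])
        return o
    f=least_squares(r,x0,loss='soft_l1',x_scale=[.01,.01,.05,.01]);print(np.round(f.x,4),"deg",np.degrees(f.x[2]));print(np.round(np.array(r(f.x)).reshape(-1,2),1).tolist())
    return f.x
if __name__=="__main__":
    res={}
    for n,P,x0 in(("b",B,(.7,-.15,0,.005)),("g",G,(.66,.17,0,.08))):
        p=fit(P,x0);print(n,"lip",W(p,(-.086-p[3],0,.042)));res[n]=p
    for c,n,(a,b,w,h),k in((sc,'scw',(280,170,200,150),4),(sd,'sdw',(250,140,190,110),4.2)):
        im=cv2.resize(c["pixels"][b:b+h,a:a+w,::-1],None,fx=k,fy=k,interpolation=2)
        def line(p,A,Bq):
            q=[((proj(c,W(p,m))[0]+.5-(a,b))*k).astype(int).tolist() for m in(A,Bq)]
            cv2.line(im,q[0],q[1],(0,255,255),1)
        for p in res.values():
            def box(x0,x1,y,z0,z1):
                for z in(z0,z1):
                    line(p,(x0,-y,z),(x1,-y,z));line(p,(x0,y,z),(x1,y,z));line(p,(x0,-y,z),(x0,y,z));line(p,(x1,-y,z),(x1,y,z))
            box(-.14,.12,.06,0,0);box(-.03,.07,.058,.07,.07);l=-.086-p[3];box(l-.004,l+.004,.045,.016,.042)
        cv2.imwrite(f'pics/{n}.png',im)
E
python3 fit.py
```

```text
[ 0.7043 -0.1465  0.0426  0.008 ] deg 2.4379415516567295
[[-1.2, 3.1], [0.5, -3.1], [-0.3, -0.9], [-0.5, -0.8], [0.2, 1.3], [0.1, -2.5], [1.1, 0.8], [-1.4, -0.1], [0.3, -1.1], [-0.2, 0.0], [-0.3, -1.5], [0.1, 0.0]]
b lip [ 0.61038567 -0.15049019  0.042     ]
[ 0.6584  0.1696 -0.0039  0.0652] deg -0.22413267355840957
[[-0.5, 0.1], [-0.2, -1.9], [-0.5, -0.4], [0.4, 0.1], [0.1, 0.5], [0.8, -2.4], [-0.3, -0.7], [0.4, 0.4], [0.3, -0.9], [-0.4, 0.4]]
g lip [0.5071774  0.17022102 0.042     ]
```

View pics/scw.png

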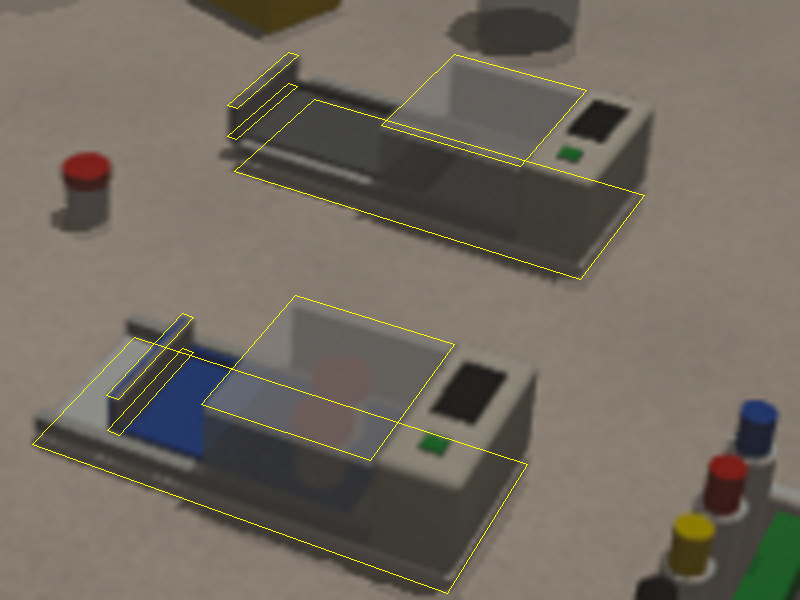

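View pics/sdw.png

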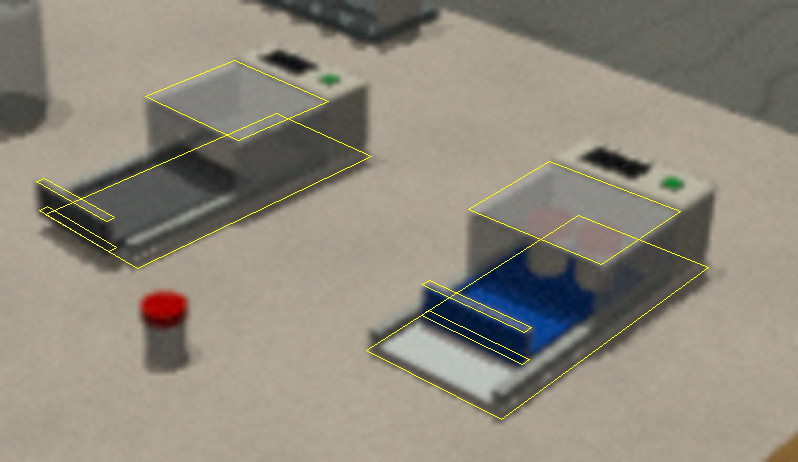

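```bash
cat > st.py <<'E'
from h import *
from scipy.spatial.transform import Rotation as Ro
def tool():
    s=env.get_state();R=Ro.from_rotvec(s["orientation"]).as_matrix();return s,R
def rel(target,yaw_y):  # target TCP pos, desired dir (deg) of tool y in world (mod 180)
    s,R=tool()
    d=R.T@(np.array(target)-s["ee_pos"])*100
    z=np.array([0,0,-1.]);out=[]
    for k in(0,180):
        a=np.radians(yaw_y+k);y=np.array([np.cos(a),np.sin(a),0]);M=np.stack([np.cross(y,z),y,z],1)
        out.append(np.degrees(Ro.from_matrix(R.T@M).as_rotvec()).round(1).tolist())
    print("pos",s["ee_pos"].round(4),"shift cm",d.round(2),"turn",out,"yaw tool y",np.degrees(np.arctan2(R[1,1],R[0,1])).round(1),"F",s["force"].round(1),"clock",s["clock"],"w",s["gripper_width"])
E
python3 - <<'E'
from st import *
sc=cam("scene");sd=cam("side")
print("bottle base",up(sc,(413,178),0),up(sd,(250,166),0))
print("tipbox",up(sc,(345,153),.059),up(sd,(211,178),.059))
print("carton",up(sc,(236,322),.08))
s,R=tool();print(R.round(3),s["q"])
rel((.45,.17,.12),90)
E
```

```text
bottle base [0.6194789  0.41212325 0.        ] [6.05765683e-01 4.15307176e-01 1.11022302e-16]
tipbox [0.40398351 0.35274023 0.059     ] [0.39515706 0.32952046 0.059     ]
carton [ 0.61129428 -0.44353417  0.08      ]
[[-0.922  0.387 -0.   ]
 [ 0.387  0.922 -0.   ]
 [ 0.    -0.    -1.   ]] [ 1.11629278e+00  9.11873150e-02  1.23079042e+00  6.20898870e-06
  1.81979696e+00 -5.66985216e-02]
pos [0.2324 0.5531 0.2225] shift cm [-34.9  -26.89  10.26] turn [[-0.0, -0.0, -22.8], [-0.0, 0.0, 157.2]] yaw tool y 67.2 F [-0.3  0.6  0.1] clock 0.45 w 0.0877718094691379
```

```bash
python3 -m handwheel '[[0,0,-7,-6,-4.5,0,255],[0,0,-14,-11,-8.5,0,255],[0,0,-22.8,-16,-12.5,2,255],[0,0,-22.8,-21,-16.5,4,255],[0,0,-22.8,-26,-20.5,6,255],[0,0,-22.8,-30.5,-24,8,255],[0,0,-22.8,-33.5,-26.5,10,255],[0,0,-22.8,-34.4,-26.9,10.3,255]]' 20; python3 -c "
from st import *
rel((.475,.170,.03),90)
cv2.imwrite('pics/w1.png',cam('wrist')['pixels'][:,:,::-1]);cv2.imwrite('pics/s1.png',cam('side')['pixels'][:,:,::-1])"
```

```text
clock: 1.45
ee_pos: [0.4455, 0.1691, 0.1178]
orientation: [-0.006, -3.139, 0.002]
force: [-1.1, 0.5, -0.8]
gripper_width: 0.0115
pos [0.4455 0.1691 0.1178] shift cm [-2.97  0.12  8.78] turn [[-0.1, -0.1, -0.2], [-0.2, 0.1, 179.8]] yaw tool y 89.8 F [-1.1  0.5 -0.8] clock 1.45 w 0.011501685983439884
```

View pics/w1.png

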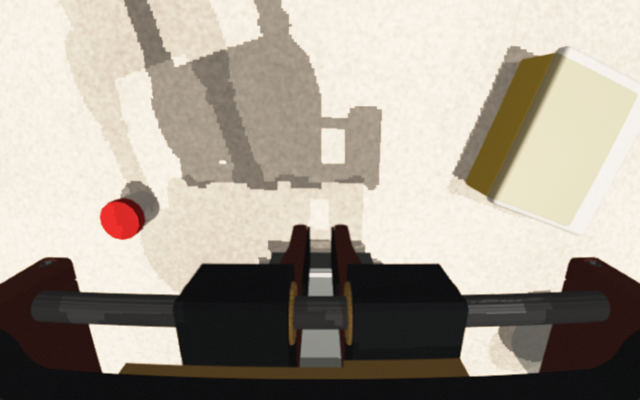

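View pics/s1.png

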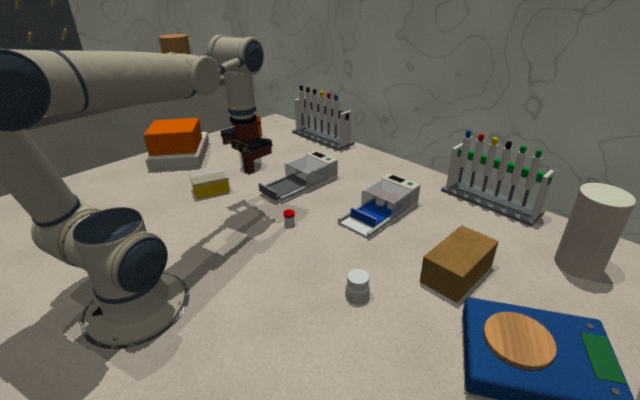

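```bash
python3 -m handwheel '[[0,0,0,0,0.1,4.5,255],[0,0,0,0,0.1,8.8,255],[0,0,0,-2,0.1,8.8,255],[0,0,0,-3.5,0.1,8.8,255],[0,0,0,-4.5,0.1,8.8,255],[0,0,0,-5.5,0.1,8.8,255]]'; python3 -c "
from st import *
rel((.555,.170,.03),90)
a=cam('side')['pixels'][:,:,::-1][120:250,200:390];cv2.imwrite('pics/s2.png',cv2.resize(a,None,fx=4.2,fy=4.2,interpolation=2))"
```

```text
clock: 2.3
ee_pos: [0.5004, 0.1744, 0.0324]
orientation: [0.003, -3.141, -0.002]
force: [-3.2, 1.2, 1.0]
gripper_width: 0.0007
pos [0.5004 0.1744 0.0324] shift cm [-5.46 -0.45  0.24] turn [[0.1, -0.0, 0.1], [0.0, 0.1, -179.9]] yaw tool y 90.1 F [-3.2  1.2  1. ] clock 2.3 w 0.0007304279785289968
```

View pics/s2.png

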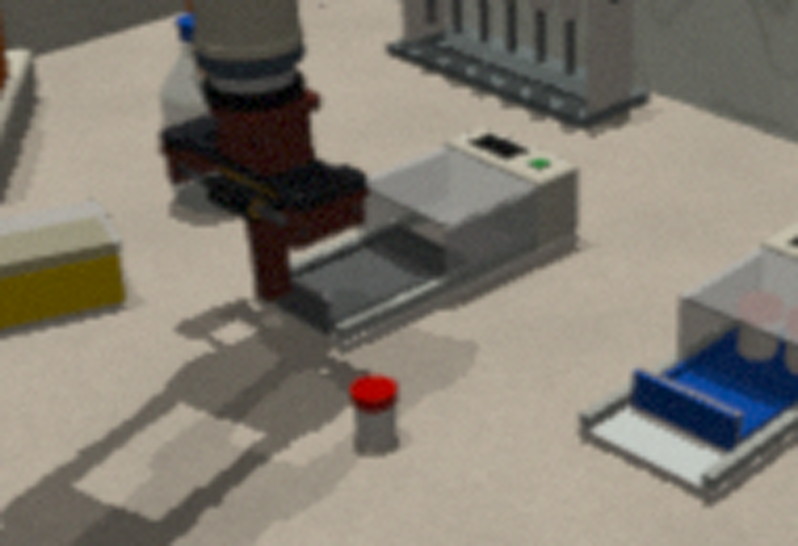

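```bash
python3 -m handwheel '[[0,0,0,-1,-0.3,0,255],[0,0,0,-2,-0.3,0,255],[0,0,0,-3,-0.3,0,255],[0,0,0,-4,-0.3,0,255],[0,0,0,-4.5,-0.3,0,255]]'; python3 -m handwheel '[[0,0,0,-0.3,0,0,255],[0,0,0,-0.6,0,0,255]]';  python3 -m handwheel '[[0,0,0,-0.2,0,0,255],[0,0,0,-0.4,0,0,255]]'
```

```text
clock: 2.98
ee_pos: [0.5461, 0.1697, 0.0316]
orientation: [0.0, 3.142, -0.0]
force: [-1.9, 0.7, 1.0]
gripper_width: 0.0006
clock: 3.22
ee_pos: [0.5515, 0.1697, 0.0316]
orientation: [0.0, -3.141, 0.001]
force: [-2.2, 0.4, 1.2]
gripper_width: 0.0006
clock: 3.48
ee_pos: [0.5554, 0.1697, 0.0316]
orientation: [0.0, -3.141, 0.001]
force: [-1.6, -0.4, 1.2]
gripper_width: 0.0007
```

```bash
for i in 1; do python3 -m handwheel '[[0,0,0,-0.2,0,0,255],[0,0,0,-0.4,0,0,255]]';  python3 -m handwheel '[[0,0,0,-0.2,0,0,255],[0,0,0,-0.4,0,0,255]]'; done
```

```text
clock: 3.72
ee_pos: [0.5565, 0.1697, 0.0316]
orientation: [0.001, -3.134, 0.002]
force: [-19.7, -1.8, 9.9]
gripper_width: 0.0006
clock: 3.98
ee_pos: [0.5566, 0.1697, 0.0316]
orientation: [0.001, -3.125, 0.003]
force: [-34.2, -3.8, 20.2]
gripper_width: 0.0006
```

```bash
python3 -m handwheel '[[0,0,0,1,0,0,255],[0,0,0,4,0,0,255],[0,0,0,5,0,-4,255],[0,0,0,5,0,-9,255],[0,0,0,5,0,-13,255],[0,0,0,5,0,-13,255]]'; python3 -c "
from st import *
rel((.631,-.149,.16),93)
a=cam('side')['pixels'][:,:,::-1][120:250,250:440];cv2.imwrite('pics/s3.png',cv2.resize(a,None,fx=4.2,fy=4.2,interpolation=2))"
```

```text
clock: 4.72
ee_pos: [0.5156, 0.1704, 0.1665]
orientation: [-0.0, 3.132, 0.004]
force: [-0.3, 0.1, -0.3]
gripper_width: 0.0008
pos [0.5156 0.1704 0.1665] shift cm [-11.53 -31.95   0.68] turn [[0.1, 0.5, -3.0], [0.8, -0.2, 177.0]] yaw tool y 90.0 F [-0.3  0.1 -0.3] clock 4.725 w 0.0007728388181738755
```

View pics/s3.png

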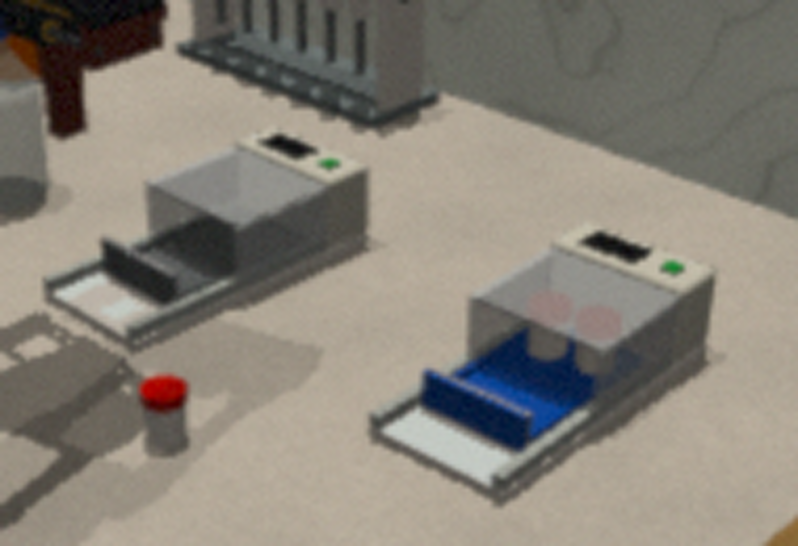

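```bash
python3 -m handwheel '[[0,0.5,-3,-2,-5,0,255],[0,0.5,-3,-4,-11,0,255],[0,0.5,-3,-6,-17,0,255],[0,0.5,-3,-8.4,-23,0,255],[0,0.5,-3,-10.4,-28,0,255],[0,0.5,-3,-12,-31,1,255],[0,0.5,-3,-12.4,-31.9,3,255],[0,0.5,-3,-12.4,-31.9,5.5,255]]'; python3 -m handwheel '[[0,0,0,0,0,0,255],[0,0,0,0,0,0,255]]'; python3 -c "
from st import *
rel((.640,-.149,.025),92.8)
c=cam('side');a=c['pixels'][:,:,::-1][120:250,270:460];cv2.imwrite('pics/s4.png',cv2.resize(a,None,fx=4.2,fy=4.2,interpolation=2))
c=cam('scene');a=c['pixels'][:,:,::-1][170:320,270:470];cv2.imwrite('pics/c4.png',cv2.resize(a,None,fx=4,fy=4,interpolation=2))
"
```

```text
clock: 5.78
ee_pos: [0.6369, -0.1491, 0.1037]
orientation: [0.081, -3.13, -0.001]
force: [-0.0, 0.7, 0.2]
gripper_width: 0.0007
clock: 6.02
ee_pos: [0.6373, -0.1481, 0.1066]
orientation: [0.084, -3.131, -0.0]
force: [1.0, 0.7, 0.7]
gripper_width: 0.0006
pos [ 0.6373 -0.1481  0.1066] shift cm [-0.34 -0.11  8.16] turn [[0.0, -0.5, 0.3], [0.8, 0.0, -179.7]] yaw tool y 93.1 F [1.  0.7 0.7] clock 6.025 w 0.0005940294807138375
```

View pics/s4.png

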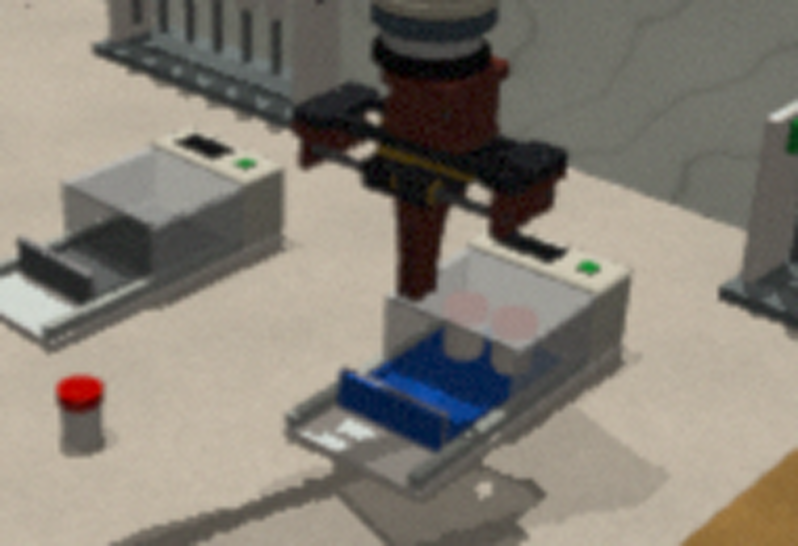

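View pics/c4.png

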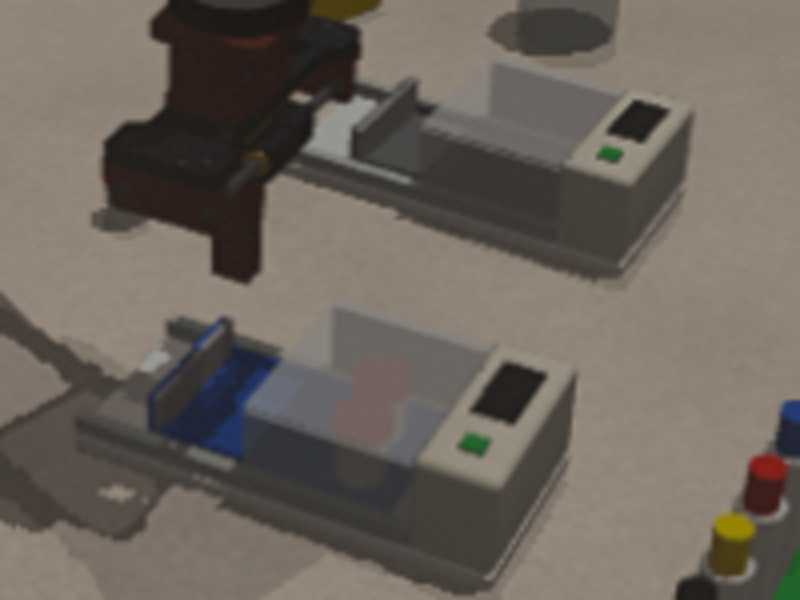

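```bash
python3 -m handwheel '[[0,-0.4,0,-0.3,0,3,255],[0,-0.4,0,-0.3,0,5,255],[0,-0.4,0,-0.3,0,5,255]]';python3 -c "
from st import *
rel((.640,-.149,.025),92.8)
c=cam('side');a=c['pixels'][:,:,::-1][140:230,320:430];cv2.imwrite('pics/s5.png',cv2.resize(a,None,fx=6,fy=6,interpolation=2))
c=cam('scene');a=c['pixels'][:,:,::-1][210:310,270:400];cv2.imwrite('pics/c5.png',cv2.resize(a,None,fx=5,fy=5,interpolation=2))
"
```

```text
clock: 6.5
ee_pos: [0.6387, -0.1485, 0.0545]
orientation: [0.083, -3.135, -0.002]
force: [0.0, -0.2, 0.5]
gripper_width: 0.0003
pos [ 0.6387 -0.1485  0.0545] shift cm [-0.14 -0.07  2.95] turn [[0.1, -0.3, 0.2], [0.5, 0.1, -179.8]] yaw tool y 93.0 F [ 0.  -0.2  0.5] clock 6.5 w 0.00026673741776569445
```

View pics/s5.png

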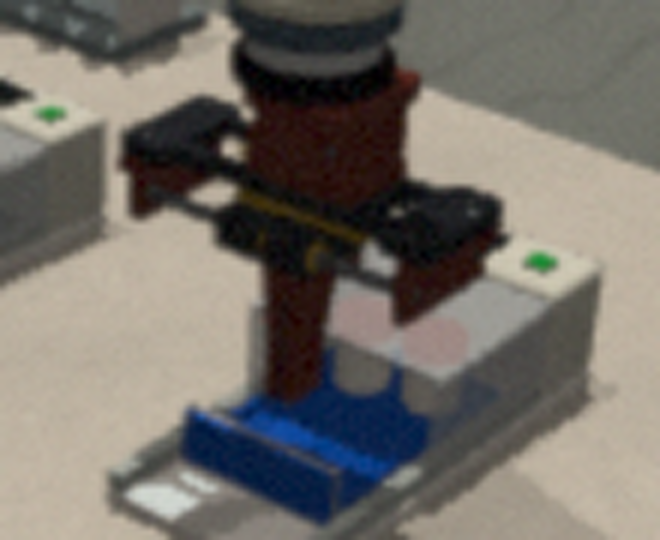

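View pics/c5.png

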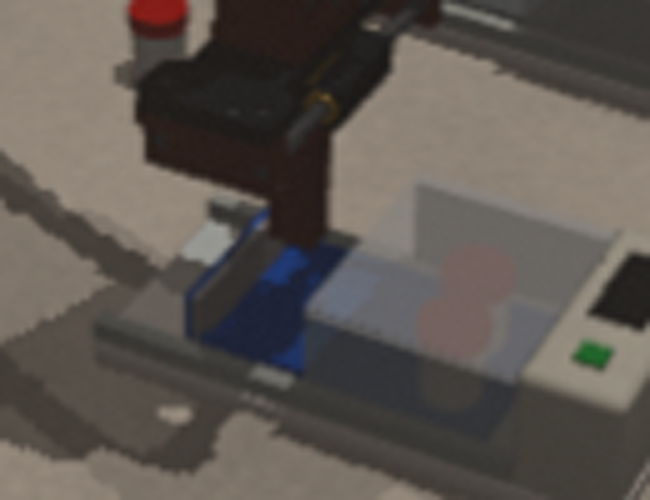

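```bash
python3 -m handwheel '[[0,0,0,0,0,1.5,255],[0,0,0,0,0,2.9,255],[0,0,0,0,0,2.9,255]]';python3 -m handwheel '[[0,0,0,0.4,0,0,255],[0,0,0,0.8,0,0,255],[0,0,0,1.2,0,0,255],[0,0,0,1.6,0,0,255]]'
```

```text
clock: 6.98
ee_pos: [0.6387, -0.1486, 0.0251]
orientation: [0.082, -3.135, -0.002]
force: [-0.3, -0.7, -0.7]
gripper_width: 0.0004
clock: 7.48
ee_pos: [0.6241, -0.1498, 0.0281]
orientation: [0.082, -3.14, 0.0]
force: [2.4, -1.0, -1.5]
gripper_width: 0.0004
```

```bash
python3 -m handwheel '[[0,0,0,0.5,0,0.1,255],[0,0,0,1.1,0,0.2,255],[0,0,0,1.7,0,0.2,255],[0,0,0,2.3,0,0.2,255],[0,0,0,2.9,0,0.2,255],[0,0,0,3.5,0,0.2,255],[0,0,0,4.0,0,0.2,255],[0,0,0,4.4,0,0.2,255]]'; python3 -c "
from st import *
rel((.640,-.149,.025),92.8)
c=cam('side');a=c['pixels'][:,:,::-1][140:230,300:430];cv2.imwrite('pics/s6.png',cv2.resize(a,None,fx=6,fy=6,interpolation=2))
"
```

```text
clock: 8.48
ee_pos: [0.5797, -0.152, 0.0257]
orientation: [0.082, -3.139, -0.001]
force: [2.8, 0.7, 1.5]
gripper_width: 0.0003
pos [ 0.5797 -0.152   0.0257] shift cm [-6.04 -0.02  0.06] turn [[0.0, -0.1, 0.2], [0.2, 0.0, -179.8]] yaw tool y 93.0 F [2.8 0.7 1.5] clock 8.475 w 0.0003010220054106723
```

View pics/s6.png

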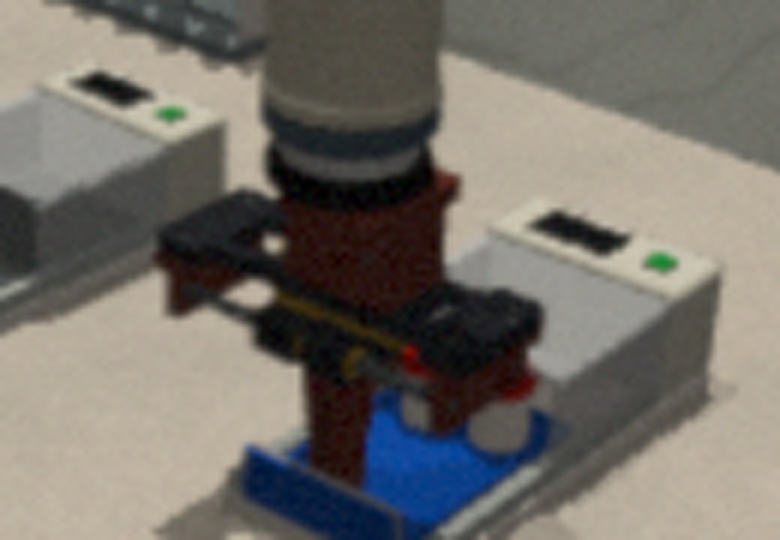

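```bash
python3 -m handwheel '[[0,0,0,0.5,0,0,255],[0,0,0,1.1,0,0,255],[0,0,0,1.7,0,0,255],[0,0,0,2.3,0,0,255],[0,0,0,2.9,0,0,255],[0,0,0,3.5,0,0,255],[0,0,0,4.1,0,0,255],[0,0,0,4.6,0,0,255]]';python3 -m handwheel '[[0,0,0,0.3,0,0,255],[0,0,0,0.6,0,0,255],[0,0,0,0.9,0,0,255],[0,0,0,1.2,0,0,255]]'
```

```text
clock: 9.52
ee_pos: [0.5335, -0.1543, 0.0256]
orientation: [0.082, -3.138, -0.001]
force: [2.8, 1.4, -2.0]
gripper_width: 0.0006
clock: 10.02
ee_pos: [0.5219, -0.1551, 0.0258]
orientation: [0.082, -3.139, -0.0]
force: [3.3, 1.3, -1.9]
gripper_width: 0.0001
```

```bash
python3 -m handwheel '[[0,0,0,0.2,0,0,255],[0,0,0,0.4,0,0,255]]'; python3 -m handwheel '[[0,0,0,0.2,0,0,255],[0,0,0,0.4,0,0,255]]'
```

```text
clock: 10.28
ee_pos: [0.518, -0.1553, 0.0258]
orientation: [0.082, -3.139, -0.0]
force: [2.5, 0.7, -0.9]
gripper_width: 0.0008
clock: 10.52
ee_pos: [0.514, -0.1556, 0.0258]
orientation: [0.082, -3.139, -0.0]
force: [3.8, 1.0, -2.4]
gripper_width: 0.0004
```

```bash
python3 -m handwheel '[[0,0,0,0.2,0,0,255],[0,0,0,0.4,0,0,255]]'; python3 -m handwheel '[[0,0,0,0.2,0,0,255],[0,0,0,0.4,0,0,255]]'
```

```text
clock: 10.78
ee_pos: [0.5139, -0.1556, 0.026]
orientation: [-0.083, 3.133, -0.0]
force: [24.3, 1.0, -13.6]
gripper_width: 0.0005
clock: 11.02
ee_pos: [0.5138, -0.1556, 0.0263]
orientation: [-0.084, 3.123, -0.001]
force: [38.5, 1.3, -22.9]
gripper_width: 0.0003
```

```bash
python3 -m handwheel '[[0,0,0,-0.6,0,0,255],[0,0,0,-1.4,0,0,255],[0,0,0,-1.8,0,0,255],[0,0,0,-1.8,0,-3,255],[0,0,0,-1.8,0,-8,255],[0,0,0,-1.8,0,-13,255],[0,0,0,3,0,-17,255],[0,0,0,6,0,-17,255]]'; python3 -m handwheel '[[0,0,0,5,0,0,255],[0,0,0,10,0,0,255],[0,0,0,10,0,0,255]]';python3 -c "
from st import *
rel((.640,-.149,.025),92.8)
c=cam('side');a=c['pixels'][:,:,::-1][130:250,250:440];cv2.imwrite('pics/s7.png',cv2.resize(a,None,fx=4.2,fy=4.2,interpolation=2))
c=cam('scene');a=c['pixels'][:,:,::-1][170:320,270:470];cv2.imwrite('pics/c7.png',cv2.resize(a,None,fx=4,fy=4,interpolation=2))
"
```

```text
clock: 12.02
ee_pos: [0.4464, -0.1599, 0.2005]
orientation: [-0.082, 3.137, -0.005]
force: [-1.1, -0.5, 0.6]
gripper_width: 0.0005
clock: 12.4
ee_pos: [0.3447, -0.1647, 0.1971]
orientation: [0.078, -3.14, 0.002]
force: [0.3, 0.3, -0.5]
gripper_width: 0.0003
pos [ 0.3447 -0.1647  0.1971] shift cm [-29.57   0.12  17.2 ] turn [[-0.1, -0.0, 0.1], [0.0, -0.1, -179.9]] yaw tool y 92.9 F [ 0.3  0.3 -0.5] clock 12.4 w 0.00033496568244113057
```

View pics/s7.png

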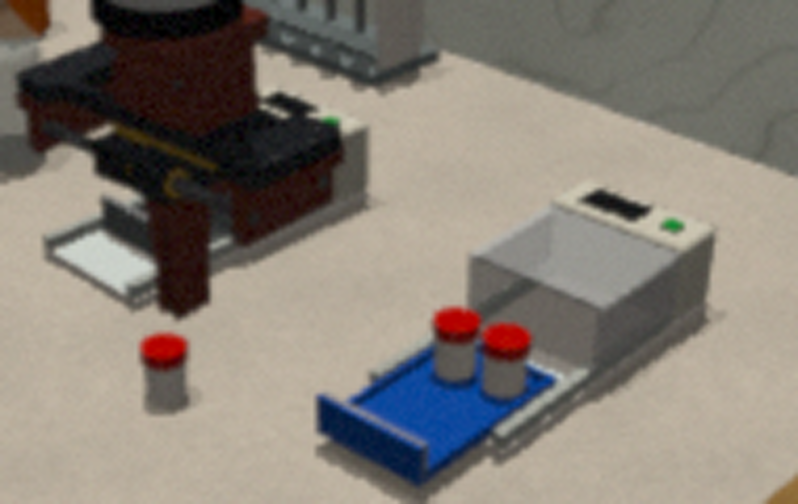

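View pics/c7.png

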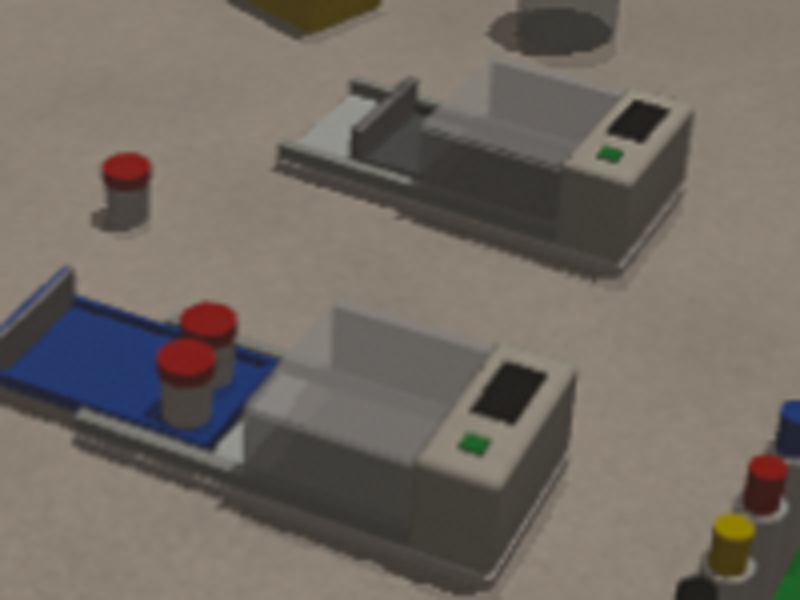

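```bash
python3 - <<'E'
from st import *
c=cam('side');D=lambda x,y:(250+x/4.2-.5,130+y/4.2-.5)
a=(up(c,D(318,397),.042)+up(c,D(427,440),.042))/2;b=(up(c,D(427,289+42-42),.042)) 
print("blue lip front mid",a, "bay origin .7043,-.1465; ext",np.hypot(*(a[:2]-[.7043,-.1465]))-.09)
s=env.get_state();print(s["force"],abs(s["qd"]).max())
E
```

```text
blue lip front mid [ 0.49905809 -0.15695183  0.042     ] bay origin .7043,-.1465; ext 0.11550786526619075
[-0.23075105 -0.1365135  -0.79988779] 0.027126536809485447
```

```bash
python3 -c "
from station import env
print(env.sign_off())"
```

```text
the job is handed in; nothing more can be done
None
```

The job is done and handed in at about 12.5 s. The grey tray is home, the blue tray is drawn out, and both cups are standing. The sign-off itself reports no verdict.

- **Grey tray:** I pushed it with shut fingertips until it hit its inner stop, where the force rose to 34 N with no further motion. The later pictures show it home.
- **Blue tray:** I lowered the shut fingers between the lip and the cover and drew the tray out at about 3 N. At the outer stop the force rose to 38 N and motion ceased. I then backed off, lifted clear and moved away. The fingers stayed shut throughout, so no lip was pinched.
- **Final checks:** The pictures show both red-capped cups upright on the blue tray. The bench cup looks unmoved. I did not measure the bottle, tip box, carton or jar again, but the arm stayed clear of them.
- **Disagreement:** The side camera put the blue tray about 115.5 mm out. Finger travel gave roughly 118 mm, and being against the stop means 120 mm. The gap is within the accuracy of my picture measurements, and all three exceed the 112 mm needed.

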